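Hold a hand lens over the fossil in the viewing case

ROBOT

A 7-joint arm with a two-finger parallel gripper is mounted at the origin on the work surface. World frame = base frame: x ahead of the robot, y to its left, z up, the work surface at z = 0. Lengths are in m, angles in degrees, forces in N, time in s.
With the tool pointing down it reaches from about 0.425 to 0.875 m from the base axis. Payload 4.7 kg.
Tool frame: the origin (TCP) lies at the very end of the fingers, on their centre line; the grasp point (between the pads) lies 19 mm behind it; z points along the fingers, y is the line along which they close (so a half turn about z gives the same grasp; the last joint's range is limited). The gripper opens to 87 mm and grips with 3 to 60 N. Pads are 19 mm wide; open, the fingers measure 117 mm over their backs; the gripper's body (75 mm by 190 mm) begins 51 mm behind the grasp point.
Start: joints at [77.126, 18.392, -4.016, 83.108, 1.295, 78.541, -3.26], TCP at [0.154, -0.632, 0.223] pointing down, gripper open.
Joint ranges: [-163.93, 163.93], [-17.29, 119.83], [-79.2, 71.16], [3.27, 140.29], [-89.18, 269.18], [5.43, 117.66], [-154.24, 154.24]. Speed limits (degrees/s): [147.25, 147.25, 180, 180, 180, 180, 180].

INTERFACE

Orientations are given as [roll, pitch, yaw] about the fixed x, y, z axes, in that order (R = Rz(yaw) Ry(pitch) Rx(roll)).
In Python, from cell import get_obs, eyes, env gives the robot as it stands.
- The arm moves only by the tool servo_tool, never from a script. Its argument "series" is a list that holds one entry, the list of rows, each a list of 7 numbers: the shift along the tool's x, y, z in units of 300 mm (1.0 is 300 mm), then the turn, a rotation vector about the tool's x, y, z in units of pi rad (1.0 is pi rad), then the opening, from 0 (shut) to 1 (fully open). In form: [[[tx, ty, tz, wx, wy, wz, gripper], ...]]. A call has 1 to 12 rows; each row is the pose to reach, as a shift and turn from the pose commanded when the call began, along the tool's axes at that moment, turning the shorter way round; what a row does not reach only later rows make up. A row lasts 1/12 s, in which the tool goes at most 41.7 mm and 7.16 degrees, less where a joint would pass 70% of its speed; a pose out of reach is approached as far as the arm can. A call with a number of a shift or a turn outside -1 to 1 is refused whole. A call with a gripper value outside its range is refused whole. The fingers move at their own pace and stop on an object; "grip_force" is the grip in N (left out, the last holds). Time passes only in rows, so rows that repeat a pose let the fingers close. It gives the time, the measured TCP pose, the force, the opening and the grip force at its end, in the units of the state.
- get_obs(): the state, without advancing time (a new reading comes with each control period).
- eyes.read_camera(name): name is "side" or "top" or "wrist"; returns a dict with "frame" (400x640x3 uint8, red, green, blue), "depth" (400x640 float32, m along the optical axis (not along the pixel's ray), 0 where there is no reading), "fx", "fy", "cx", "cy" (pixels), "origin" and "rotation" of the camera in the world; the wrist camera has in their place "mount" (4x4, takes a point from camera to tool coordinates, whose origin is the TCP and whose axes are the flange's). Camera axes: x right, y down, z forward; pixel columns grow to the right and rows downward; lengths in m; the calibration is good to about 2 mm. A picture is of the moment at which its call begins: read the wrist's pose just before it.
- env.sign_off(): hands the job in; it is judged then, once.
The state is a dict: "time_s": time; "qpos": joint angles; "joint_velocities": joint speeds; "effort": joint torques, N m; "tool_pos": TCP position; "tool_rot": TCP orientation; "force": force on the tool from outside, world axes, zero at the start; "wrist_torque": the same for the moment, N m; "grip_width": finger opening in m; "grasp_force": force on a finger pad.
Only numpy, scipy, OpenCV 4.12 (cv2) and the standard library are available. Lean on these libraries where they do the work, as an engineer would, in place of code of your own. Each camera call takes 0.05 s, during which the arm holds its last target. There are 200 camera calls.

TASK

Swing the lid of the viewing case up until it stands straight upright (its stiff hinge keeps it there). Then pick up the hand lens by its handle, carry it over the test-tube rack and hold it level above the fossil in the case, the glass centred on the fossil and about 2 cm above it, never letting the lens touch the case, the lid or the fossil and leaving the rack, beaker, jar and dish where they are. Finish like that: still gripping the lens in the air, nothing put down.

Things in the scene. Friction and masses are not known exactly. Their poses are not given: they have to be found in the camera images.
- case: Viewing case: shallow grey open-topped box, 150 (x) x 140 (y) x 36 mm high, walls 5 mm, fixed to the black bench, on the left or right of the rack. Origin: centre of its underside. Its x axis runs from its front (nearer the robot) to its hinge side; z up. In its middle a square cork block, 60 x 60 mm, top 29 mm above the bench, carries the fossil.
- specimen_top (a point): The middle of the top of the fossil, a round spiral shell 32 mm across fixed on the cork block at the centre of the case; this point is 37.5 mm above the bench.
- lid (a joint): Opening angle of the case's lid, rad: 0 = shut and level, 1.571 = straight upright, stop at 2.1 (leaning back). Starts ajar at 0.15 to 0.5. Lid: grey plate 150 x 140 x 8 mm, 0.3 kg, white lamp panel inside, hinged on the case's +x side. The stiff hinge keeps it at any angle; turning it takes 2 to 5 N at the bar.
- lid_hinge (a point): Middle of the lid's hinge line: on the case, 75 mm along the case's +x axis from its centre and 42 mm above the bench. The hinge line runs along the case's y axis.
- lid_bar (a point): Middle of the lid's pull bar, a round steel bar 10 mm thick, 78 mm long, parallel to the hinge line at 195 mm from it, 45 mm beyond the lid's free edge on two 8 mm wide arms (62 mm free between them). Lid shut: the bar lies in front of the case; lid upright: it is on top, 237 mm above the bench. Moves with the lid.
- lens: Hand lens, 0.1 to 0.2 kg, lying flat on the other side of the rack from the case. Origin: under the middle of its round glass, level with its underside; z up. Steel ring 72 mm across, 14 mm high. Its straight pale wooden handle points along the lens's own -x: 16 mm wide (y), 22 mm high (underside up), from x = -46 to -134 mm, joined to the ring by a thin steel neck.
- lens_grip (a point): Point of balance of the lens and the best place to grip it: in the middle of the handle's width and height, 62 mm from the middle of the glass (16 mm from the handle's ring end), 11 mm above the underside.
- rack: Wooden test-tube rack with five stoppered glass tubes in a row, standing loose between the case and the lens, its length along its own x axis (roughly away from the robot): 220 x 56 mm, tops of the stoppers 126 mm above the bench. Origin at the centre of its underside.
- beaker: Bystander: empty glass beaker, 68 mm across, 85 mm high, loose, beyond the rack. Origin at the centre of its underside.
- jar: Bystander: amber glass jar with a lid, 56 mm across, 75 mm high, loose, at the far right. Origin at the centre of its underside.
- dish: Bystander: shut flat pale dish, 94 mm across, 16 mm high, loose, at the far left. Origin at the centre of its underside.
Not all that is in view belongs to the job. Of the things that look like the case, the largest one is meant. Several things have the shape of the rack; the one meant has the colours described above.

How it is judged:
By the outcome, as a careful person would: the job done as asked, in the order asked, and still so for the second after the job is handed in, while the arm keeps its last pose, push and grip.
It also fails if it takes over 69 s, if anything falls off the work surface, if the arm or the gripper's body presses on something with over 40 N, if the wrist force passes 120 N, or if a joint passes its speed limit or range.

## Working session

There is one attempt and no reset: what is moved stays moved. The work goes in short steps, Python scripts to look and compute and a tool call to move; the robot and the scene stay as the last step left them, time stands still between calls to the robot, and variables do not carry over. Pictures are saved under pics/ and viewed, at most 10 in all, crops included, and the job is handed in when it is done.

Besides the shell and the picture viewer there is one more tool, called after ">>>" in YAML: its name, and indented under it one key for each argument. servo_tool: Moves the arm, as the interface text tells. Shifts and turns lie within -1 to 1; 1 stands for 300 mm of shift or pi rad of turn. Its arguments: {"type":"object","properties":{"series":{"type":"array"},"grip_force":{"type":"number"}},"required":["series"]}

```bash
mkdir -p pics; ls; python3 - <<'E'
from cell import get_obs, eyes, env
import cv2,numpy as np
s=get_obs();print({k:np.round(v,3).tolist() for k,v in s.items()})
ims=[]
for n in ("top","side"):
    c=eyes.read_camera(n);np.savez(f"pics/{n}.npz",**c)
    cv2.imwrite(f"pics/{n}0.png",c["frame"][:,:,::-1])
    print(n,c["fx"],c["cx"],c["cy"],np.round(c["origin"],3),np.round(c["rotation"],3).tolist())
E
```

```text
pics
{'time_s': 0.0, 'qpos': [77.125, 18.44, -4.015, 83.175, 1.297, 78.541, -3.26], 'joint_velocities': [-0.054, 0.072, 0.047, 0.038, -0.03, -0.005, -0.018], 'effort': [-0.0, -49.129, -0.404, -31.253, -0.064, 0.044, 0.0], 'tool_pos': [0.154, -0.631, 0.221], 'tool_rot': [-179.889, 0.008, 13.684], 'force': [0.655, -0.517, 0.328], 'wrist_torque': [0.014, -0.027, 0.027], 'grasp_force': 0.0, 'grip_width': 0.087}
top 477.488681977985 329.25514245504945 204.7804890598477 [0.422 0.003 1.415] [-174.035, -0.124, -90.693]
side 363.36342076025784 316.1912439669246 195.49654390709856 [ 0.367 -0.853  0.689] [-126.531, 0.651, -13.657]
```

View pics/top0.png

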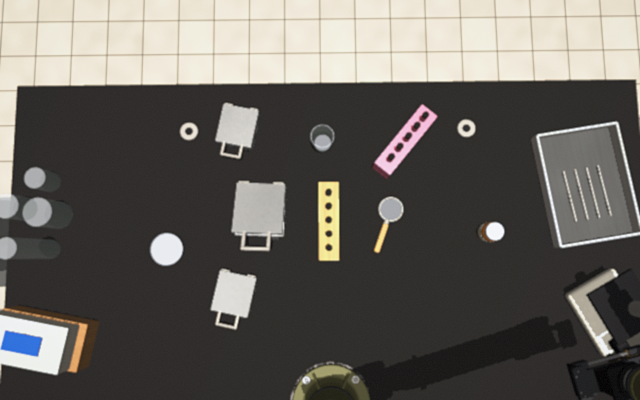

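View pics/side0.png

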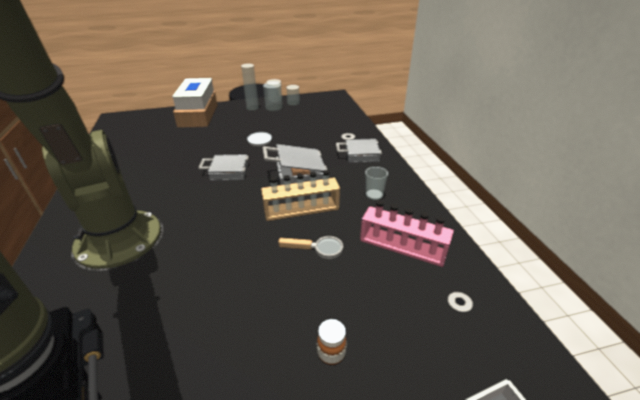

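Top view:
- **Cases:** three look alike, at (258,212), (237,130) and (233,295). The largest is (258,212).
- **Racks:** the wooden one is at (329,220). The one at (405,140) is pink, so it's a decoy.
- **Lens:** glass at (391,209), handle end at (378,250).

Next I'll measure these and make one crop to confirm.

```bash
cat > h.py <<'E'
import numpy as np, cv2
from scipy.spatial.transform import Rotation as R
def cloud(c,pose=None):
    d=c["depth"]; v,u=np.mgrid[:d.shape[0],:d.shape[1]]
    P=np.stack([(u-c["cx"])/c["fx"]*d,(v-c["cy"])/c["fy"]*d,d],-1)
    if "mount" in c:
        M=np.array(c["mount"]); P=P@M[:3,:3].T+M[:3,3]
        return P@R.from_euler("xyz",pose["tool_rot"],degrees=True).as_matrix().T+pose["tool_pos"]
    Rm=np.array(c["rotation"]); Rm=R.from_euler("xyz",Rm,degrees=True).as_matrix() if Rm.ndim==1 else Rm
    return P@Rm.T+c["origin"]
def rect(P):
    r=cv2.minAreaRect((P[:,:2]*1000).astype(np.float32)); return np.round(r[0],1),np.round(r[1],1),round(r[2],1)
E
python3 - <<'E'
from h import *
c=dict(np.load("pics/top.npz")); P=cloud(c); f=c["frame"].astype(int)
def sub(u0,u1,v0,v1): m=np.zeros(P.shape[:2],bool); m[v0:v1,u0:u1]=1; return m
print("bench",np.median(P[sub(340,375,280,330)],0))
ok=c["depth"]>0
# lid
m=sub(222,296,172,256)&ok&(P[...,2]>0.03)
print("case+lid rect",rect(P[m]),m.sum())
pl=sub(240,280,188,228)&ok; q=P[pl]
A=np.c_[q[:,:2],np.ones(len(q))]; k=np.linalg.lstsq(A,q[:,2],rcond=None)[0]; print("plane",k,"resid",np.std(A@k-q[:,2]),"ang",np.degrees(np.arctan(np.hypot(*k[:2]))),"dir",np.degrees(np.arctan2(-k[1],-k[0])))
b=sub(236,276,238,254)&ok&(P[...,2]>0.05); print("bar region",rect(P[b]),np.percentile(P[b][:,2],[5,50,95]))
r=sub(312,346,175,268)&ok&(P[...,2]>0.04); print("rack",rect(P[r]),P[r][:,2].max())
hsv=cv2.cvtColor(c["frame"],cv2.COLOR_RGB2HSV)
h=sub(368,400,215,256)&(hsv[...,1]>80)&(hsv[...,2]>120)&(P[...,2]>0.005); print("handle",rect(P[h]),np.median(P[h][:,2]),h.sum())
g=sub(374,408,192,224)&(hsv[...,2]>90)&(hsv[...,1]<80); print("ring",rect(P[g]),g.sum(), np.median(P[g][:,2]))
for n,(u,v) in dict(beaker=(322,138),jar=(492,231),dish=(166,249)).items(): print(n,P[v,u])
cr=c["frame"][165:275,215:425]; cv2.imwrite("pics/crop.png",cv2.resize(cr,None,fx=3.8,fy=3.8,interpolation=cv2.INTER_CUBIC)[:,:,::-1])
E
```

```text
bench [ 2.76524495e-01 -7.92833363e-02  5.14261654e-06]
case+lid rect (array([536.7, 200.2]), array([141.2, 198.6]), 87.4) 2821
plane [-0.2662319   0.01458642  0.2131514 ] resid 0.002697378451657697 ang 14.929518980971737 dir -3.1360084983504763
bar region (array([453.4, 203.3]), array([79.2, 33.4]), 89.3) [0.08924427 0.09577088 0.10179195]
rack (array([517.9,   0.8]), array([ 53.8, 216.8]), 89.3) 0.1319656994435352
handle (array([ 469.9, -151.7]), array([16.4, 86.7]), 69.5) 0.020828509077305157 174
ring (array([ 488.3, -116.9]), array([ 75.7, 263.6]), 45.2) 542 0.009578951797249768
beaker [0.77179521 0.01746648 0.00355509]
jar [ 0.48226478 -0.45908698  0.07124644]
dish [0.44369567 0.47502686 0.01787095]
```

View pics/crop.png

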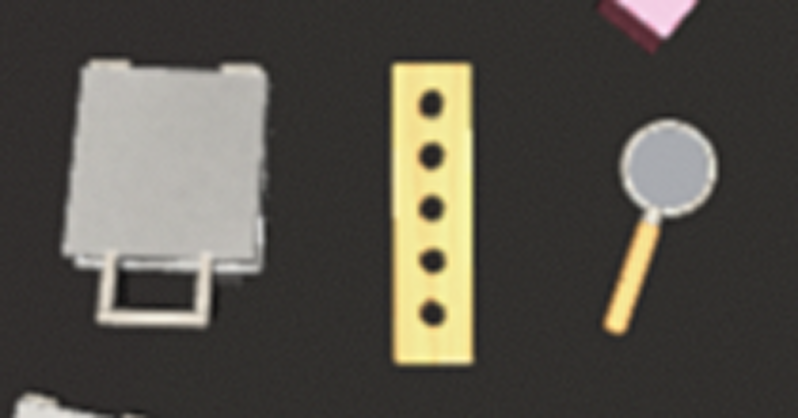

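The crop shows the largest grey case (lid about 15° ajar, bar in front), the wooden rack and the lens. They are the ones I want: the sizes match at 140 mm lid, 217 x 54 mm rack and 87 x 16 mm handle.

In world coordinates:

| Thing | Position |
|---|---|
| Bar | (0.443, 0.204, 0.092) |
| Hinge | (0.631, 0.196) |
| Lens grip | (0.496, -0.162), axis -20.5° |

Now I'll start moving, passing over the lens on the way.

>>> servo_tool:
  series:
    - [[0.95,-0.8,-0.1,0,0,-0.41,0.4],[0.95,-0.8,-0.1,0,0,-0.41,0.4],[0.95,-0.8,-0.1,0,0,-0.41,0.4],[0.95,-0.8,-0.1,0,0,-0.41,0.4],[0.95,-0.8,-0.1,0,0,-0.41,0.4],[0.95,-0.8,-0.1,0,0,-0.41,0.4],[0.95,-0.8,-0.1,0,0,-0.41,0.4],[0.95,-0.8,-0.1,0,0,-0.41,0.4],[0.95,-0.8,-0.1,0,0,-0.41,0.4],[0.95,-0.8,-0.1,0,0,-0.41,0.4],[0.95,-0.8,-0.1,0,0,-0.41,0.4],[0.95,-0.8,-0.1,0,0,-0.41,0.4]]

```text
time_s: 1.1
tool_pos: [0.3742, -0.3301, 0.2524]
tool_rot: [-180.0, 0.0, 87.6]
force: [-0.3, -0.0, 0.4]
grip_width: 0.0352
grasp_force: 0.0
```

```bash
cat >> h.py <<'E'
def rel(s,p,yaw):
    Rt=R.from_euler("xyz",s["tool_rot"],degrees=True); Rd=R.from_euler("xyz",[180,0,yaw],degrees=True)
    return np.round(np.r_[Rt.inv().apply(np.array(p)-s["tool_pos"])/.3,(Rt.inv()*Rd).as_rotvec()/np.pi],3).tolist()
E
python3 - <<'E'
from h import *
from cell import get_obs
s=get_obs();print(s["time_s"],s["tool_pos"],s["tool_rot"],s["qpos"],s["grip_width"])
print(rel(s,[.45,-.05,.25],87.3))
E
```

```text
1.1 [ 0.37415592 -0.33010767  0.25238297] [-1.7996853e+02  1.1087919e-02  8.7642945e+01] [ 6.17110126e+01  7.79530222e-02 -2.32378852e+01  1.00737007e+02
  5.93113277e-02  7.92102566e+01  3.61049705e+01] 0.035183724942664245
[0.943, 0.214, 0.008, -0.0, 0.0, 0.002]
```

>>> servo_tool:
  series:
    - [[0.95,0.22,0,0,0,0,0.4],[0.95,0.22,0,0,0,0,0.4],[0.95,0.22,0,0,0,0,0.4],[0.95,0.22,0,0,0,0,0.4],[0.95,0.22,0,0,0,0,0.4],[0.95,0.22,0,0,0,0,0.4],[0.95,0.22,0,0,0,0,0.4],[0.95,0.22,0,0,0,0,0.4]]

```text
time_s: 1.77
tool_pos: [0.4538, -0.0403, 0.253]
tool_rot: [179.9, -0.2, 88.0]
force: [-1.0, 0.1, 0.6]
grip_width: 0.0345
grasp_force: 0.0
```

>>> servo_tool:
  series:
    - [[0.83,-0.06,0.16,0,0,0,0.4],[0.83,-0.06,0.16,0,0,0,0.4],[0.83,-0.06,0.16,0,0,0,0.4],[0.83,-0.06,0.16,0,0,0,0.4],[0.83,-0.06,0.16,0,0,0,0.4],[0.83,-0.06,0.16,0,0,0,0.4],[0.83,-0.06,0.16,0,0,0,0.4],[0.83,-0.06,0.16,0,0,0,0.4]]

```text
time_s: 2.43
tool_pos: [0.4441, 0.2028, 0.2039]
tool_rot: [-179.9, -0.1, 87.7]
force: [0.0, -0.9, -0.1]
grip_width: 0.0345
grasp_force: 0.0
```

```bash
python3 - <<'E'
from h import *
from cell import get_obs,eyes
s=get_obs();print(s["time_s"],s["tool_pos"],s["tool_rot"])
c=eyes.read_camera("wrist");cv2.imwrite("pics/w1.png",c["frame"][:,:,::-1]);np.savez("pics/w1.npz",**c)
P=cloud(c,s); z=P[...,2]
m=(c["depth"]>0)&(P[...,0]<.475)&(P[...,0]>.40)&(abs(P[...,1]-.204)<.06)&(z>.085)&(z<.12)
print("bar/arms",rect(P[m]),m.sum(),np.percentile(z[m],[5,50,95]))
f=m&(P[...,0]<np.percentile(P[...,0][m],2)+.009)
print("bar",rect(P[f]),np.percentile(z[f],[5,50,95]))
print(rel(s,[.4426,.2045,.2],87.3))
E
```

```text
2.4333 [0.44410288 0.20277915 0.20392601] [-1.79880575e+02 -8.10325210e-02  8.77375735e+01]
bar/arms (array([457.6, 204.4]), array([78.6, 38.2]), 87.5) 1635 [0.0913706  0.09840148 0.10104422]
bar (array([443.5, 205.1]), array([78.2, 10.1]), 87.5) [0.09738744 0.09987094 0.10133412]
[0.006, -0.005, 0.013, -0.001, -0.0, 0.002]
```

View pics/w1.png

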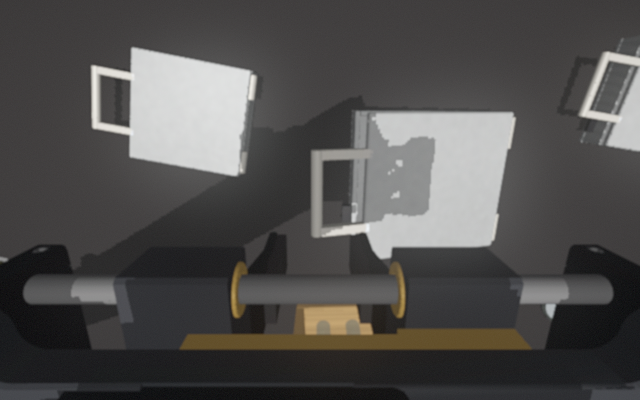

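The wrist view shows the large case below the gripper, with its bar at px (317,193), square to the fingers. The bar measures (0.4435, 0.205, 0.096), 78 x 10 mm, so I'll grip it there.

>>> servo_tool:
  series:
    - [[0,0,0.2,0,0,0,0.4],[0,0,0.3,0,0,0,0.4],[0,0,0.38,0,0,0,0.4],[0,0,0.42,0,0,0,0.4],[0,0,0.42,0,0,0,0.4],[0,0,0.42,0,0,0,0],[0,0,0.42,0,0,0,0],[0,0,0.42,0,0,0,0],[0,0,0.42,0,0,0,0],[0,0,0.42,0,0,0,0],[0,0,0.42,0,0,0,0],[0,0,0.42,0,0,0,0]]
  grip_force: 25

```text
time_s: 3.48
tool_pos: [0.4422, 0.2008, 0.0786]
tool_rot: [-179.7, 0.1, 87.5]
force: [-8.5, 0.5, 2.0]
grip_width: 0.009
grasp_force: 25.0
```

```bash
python3 - <<'E'
from h import *
from cell import get_obs
s=get_obs();print(s["tool_pos"],s["tool_rot"],s["grip_width"],s["force"])
h=np.array([.6306,.1968]); d=np.array([np.cos(np.radians(-2.5)),np.sin(np.radians(-2.5))])
for t in list(np.radians(np.arange(16.1,90,6.72)))+[np.pi/2]:
    xy=h-.195*np.cos(t)*d; print(round(np.degrees(t),1),rel(s,[*xy,.042+.195*np.sin(t)-.019],s["tool_rot"][2])[:3])
E
```

```text
[0.44222599 0.20076036 0.07859029] [-1.79703616e+02  1.04562373e-01  8.75317659e+01] 0.00899615407047016 [-8.45217361  0.45676633  2.03780183]
16.1 [0.014, 0.003, 0.005]
22.8 [0.014, 0.028, -0.067]
29.5 [0.014, 0.062, -0.136]
36.3 [0.014, 0.103, -0.2]
43.0 [0.014, 0.151, -0.259]
49.7 [0.014, 0.206, -0.312]
56.4 [0.013, 0.267, -0.358]
63.1 [0.013, 0.332, -0.396]
69.9 [0.013, 0.402, -0.427]
76.6 [0.013, 0.475, -0.449]
83.3 [0.013, 0.55, -0.463]
90.0 [0.013, 0.625, -0.468]
```

>>> servo_tool:
  series:
    - [[0,0.006,-0.03,0,0,0,0],[0,0.018,-0.066,0,0,0,0],[0,0.035,-0.102,0,0,0,0],[0,0.053,-0.136,0,0,0,0],[0,0.073,-0.169,0,0,0,0],[0,0.095,-0.2,0,0,0,0],[0,0.118,-0.23,0,0,0,0],[0,0.143,-0.259,0,0,0,0],[0,0.17,-0.286,0,0,0,0],[0,0.198,-0.312,0,0,0,0],[0,0.259,-0.358,0,0,0,0],[0,0.259,-0.358,0,0,0,0]]

```text
time_s: 4.48
tool_pos: [0.5218, 0.1975, 0.1918]
tool_rot: [-179.7, 0.1, 87.5]
force: [-18.4, -5.8, 27.9]
grip_width: 0.0089
grasp_force: 25.0
```

```bash
python3 - <<'E'
from h import *
from cell import get_obs
s=get_obs();print(s["tool_pos"],s["tool_rot"],s["grip_width"],s["force"],s["wrist_torque"])
h=np.array([.6296,.1936]); d=np.array([np.cos(np.radians(-2.5)),np.sin(np.radians(-2.5))])
p=s["tool_pos"]; print(np.degrees(np.arctan2(p[2]+.019-.042,h[0]-p[0])),np.hypot(p[2]+.019-.042,h[0]-p[0]))
E
```

```text
[0.52182501 0.19745181 0.19182467] [-1.79737737e+02  1.16258563e-01  8.74579715e+01] 0.00894485164057666 [-18.40230291  -5.84793871  27.9349251 ] [-1.29737303  4.0990194  -0.05942366]
57.446485419702725 0.2002928264591425
```

Gripping and turning as planned. The force shows the bar sits about 14 mm behind the fingertips rather than 19, so I'll correct the arc outward.

>>> servo_tool:
  series:
    - [[0,0,-0.02,0,0,0,0],[0,0.033,-0.036,0,0,0,0],[0,0.068,-0.052,0,0,0,0],[0,0.104,-0.069,0,0,0,0],[0,0.14,-0.084,0,0,0,0],[0,0.178,-0.096,0,0,0,0],[0,0.217,-0.107,0,0,0,0],[0,0.256,-0.114,0,0,0,0],[0,0.295,-0.12,0,0,0,0],[0,0.295,-0.12,0,0,0,0],[0,0.295,-0.12,0,0,0,0]]

```text
time_s: 5.4
tool_pos: [0.6141, 0.1929, 0.2249]
tool_rot: [179.7, -0.1, 87.4]
force: [1.6, -0.2, 6.0]
grip_width: 0.0091
grasp_force: 25.0
```

```bash
python3 - <<'E'
from h import *
from cell import get_obs,eyes
s=get_obs();print(s["tool_pos"],s["tool_rot"],s["grip_width"],s["force"],s["wrist_torque"])
p=s["tool_pos"]; print(np.degrees(np.arctan2(p[2]+.014-.042,.6306-p[0])),np.hypot(p[2]+.014-.042,.6306-p[0]))
for n in ("top","side"):
    c=eyes.read_camera(n);np.savez(f"pics/{n}1.npz",**c);cv2.imwrite(f"pics/{n}1.png",c["frame"][:,:,::-1])
    P=cloud(c); m=(c["depth"]>0)&(P[...,2]>.05)&(P[...,2]<.19)&(abs(P[...,1]-.197)<.068)&(P[...,0]>.54)&(P[...,0]<.68)
    q=P[m]; 
    if len(q)>20:
        A=np.c_[q[:,1:],np.ones(len(q))]; k=np.linalg.lstsq(A,q[:,0],rcond=None)[0]; print(n,len(q),k,np.std(A@k-q[:,0]))
E
```

```text
[0.61412328 0.1928805  0.22487069] [ 1.79664023e+02 -1.08880541e-01  8.73753624e+01] 0.009067774687176886 [ 1.55355808 -0.20675358  6.01026153] [-0.00713705 -0.20990764  0.00494601]
85.2158871182268 0.19755897981509982
top 30 [-0.01283176 -0.06852474  0.62859118] 0.001764347192024108
side 236 [ 0.03899725 -0.07931444  0.62330126] 0.0013921540179717556
```

View pics/side1.png

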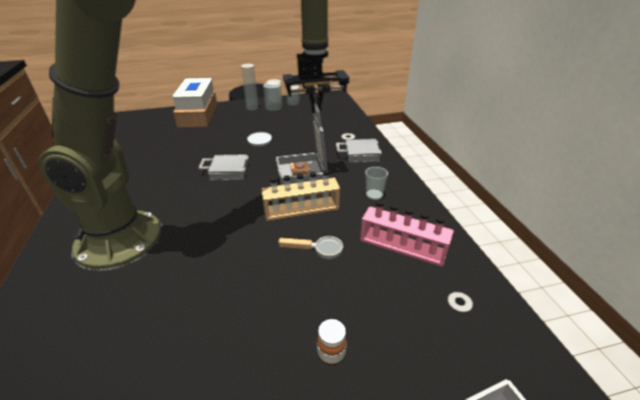

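The side view shows the lid nearly upright at px (320,140). The depth fit gives 85.5° and the kinematics 85.2°. It needs 16 mm more.

>>> servo_tool:
  series:
    - [[0,0.03,-0.002,0,0,0,0],[0,0.054,-0.003,0,0,0,0],[0,0.054,-0.003,0,0,0,0],[0,0.054,-0.003,0,0,0,0],[0,0.054,-0.003,0,0,0,0]]

```text
time_s: 5.92
tool_pos: [0.6293, 0.1922, 0.2252]
tool_rot: [179.7, -0.1, 87.4]
force: [1.4, -0.8, 5.6]
grip_width: 0.009
grasp_force: 25.0
```

```bash
cat > lid.py <<'E'
from h import *
from cell import get_obs,eyes
s=get_obs();print(s["time_s"],s["tool_pos"],s["tool_rot"],s["grip_width"],s["force"])
c=eyes.read_camera("side"); P=cloud(c)
m=(c["depth"]>0)&(P[...,2]>.06)&(P[...,2]<.17)&(abs(P[...,1]-.197)<.064)&(P[...,0]>.59)&(P[...,0]<.66)
q=P[m]
A=np.c_[q[:,1:],np.ones(len(q))]; k=np.linalg.lstsq(A,q[:,0],rcond=None)[0]; r=A@k-q[:,0]; g=abs(r)<2*r.std()
k=np.linalg.lstsq(A[g],q[g,0],rcond=None)[0]; print(len(q),k,np.std(A[g]@k-q[g,0]),"lid deg",90+np.degrees(np.arctan(k[1])))
E
python3 lid.py
```

```text
5.9167 [0.62934488 0.19218642 0.22518328] [ 1.79725424e+02 -5.51203241e-02  8.74199468e+01] 0.00904746528447608 [ 1.37482858 -0.75571036  5.59143846]
219 [ 0.04369285 -0.01814959  0.62106136] 0.0006221461564172665 lid deg 88.96021926383477
```

>>> servo_tool:
  series:
    - [[0,0.007,0,0,0,0,0],[0,0.007,0,0,0,0,0],[0,0.007,0,0,0,0,0.35],[0,0.007,0,0,0,0,0.35],[0,0.007,0,0,0,0,0.35],[0,0.007,0,0,0,0,0.35],[0,0.007,-0.05,0,0,0,0.35],[0,0.007,-0.15,0,0,0,0.35],[0,0.007,-0.28,0,0,0,0.35],[0,0.007,-0.28,0,0,0,0.35]]

```text
time_s: 6.8
tool_pos: [0.6317, 0.1939, 0.3143]
tool_rot: [179.5, -0.2, 87.5]
force: [-0.1, 0.4, 1.2]
grip_width: 0.0301
grasp_force: 0.0
```

```bash
python3 lid.py; python3 - <<'E'
from h import *
from cell import get_obs
s=get_obs()
print(rel(s,[.5,-.02,.3],125), rel(s,[.496,-.162,.2],159.5))
E
```

```text
6.8 [0.63171258 0.19390036 0.31426499] [179.4611609   -0.24579529  87.45584653] 0.030072974548645375 [-0.1343072   0.42983836  1.22601313]
228 [ 0.04412553 -0.01195484  0.62068633] 0.0006566793000466748 lid deg 89.315070931622
[-0.731, -0.405, 0.033, 0.002, -0.0, -0.208] [-1.205, -0.4, 0.364, 0.002, 0.001, -0.4]
```

The lid stands at about 89.5° and the gripper is clear of it. Next, the lens.

>>> servo_tool:
  series:
    - [[-0.73,-0.4,0.03,0,0,-0.21,1],[-0.73,-0.4,0.03,0,0,-0.21,1],[-0.73,-0.4,0.03,0,0,-0.21,1],[-0.73,-0.4,0.03,0,0,-0.21,1],[-0.73,-0.4,0.03,0,0,-0.21,1],[-0.73,-0.4,0.03,0,0,-0.21,1],[-0.73,-0.4,0.03,0,0,-0.21,1],[-0.73,-0.4,0.03,0,0,-0.21,1]]

```text
time_s: 7.52
tool_pos: [0.4969, -0.0297, 0.2963]
tool_rot: [-179.6, 0.2, 124.6]
force: [0.8, 0.1, 0.2]
grip_width: 0.0756
grasp_force: 0.0
```

```bash
python3 - <<'E'
from h import *
from cell import get_obs
s=get_obs();print(s["tool_pos"],s["tool_rot"],s["qpos"])
print(rel(s,[.496,-.162,.2],159.5))
E
```

```text
[ 0.49691533 -0.02970923  0.29631063] [-1.79615680e+02  1.66798534e-01  1.24636084e+02] [ 64.39996789   0.60198818 -63.75117774  95.57145833   0.90240136
  84.38037096  35.19446778]
[-0.36, -0.251, 0.324, -0.002, 0.0, -0.194]
```

>>> servo_tool:
  series:
    - [[-0.36,-0.25,0.32,0,0,-0.194,0.6],[-0.36,-0.25,0.32,0,0,-0.194,0.6],[-0.36,-0.25,0.32,0,0,-0.194,0.6],[-0.36,-0.25,0.32,0,0,-0.194,0.6],[-0.36,-0.25,0.32,0,0,-0.194,0.6],[-0.36,-0.25,0.32,0,0,-0.194,0.6],[-0.36,-0.25,0.32,0,0,-0.194,0.6]]

```text
time_s: 8.1
tool_pos: [0.5012, -0.1519, 0.2013]
tool_rot: [179.9, -0.1, 160.0]
force: [-0.9, 0.3, 0.2]
grip_width: 0.0537
grasp_force: 0.0
```

```bash
python3 - <<'E'
from h import *
from cell import get_obs,eyes
s=get_obs();print(s["tool_pos"],s["tool_rot"],s["qpos"])
c=eyes.read_camera("wrist");cv2.imwrite("pics/w2.png",c["frame"][:,:,::-1])
P=cloud(c,s); hsv=cv2.cvtColor(c["frame"],cv2.COLOR_RGB2HSV)
near=(c["depth"]>0)&(abs(P[...,0]-.5)<.13)&(abs(P[...,1]+.16)<.1)
h=near&(P[...,2]>.01)&(P[...,2]<.035)&(hsv[...,1]>70)&(hsv[...,2]>70)
print("handle",rect(P[h]),h.sum(),np.median(P[h][:,2]))
g=near&(P[...,2]>.008)&(P[...,2]<.03)&(hsv[...,1]<60)&(P[...,0]>.515); print("ring",rect(P[g]),g.sum(),np.median(P[g][:,2]))
E
```

```text
[ 0.50117733 -0.15189045  0.2013433 ] [ 1.79928161e+02 -5.44709646e-02  1.60031440e+02] [ 70.07691642   9.9365957  -60.94972341 101.00152103   8.9287723
  74.35950959  77.09608265]
handle (array([ 471. , -151.6]), array([16.1, 88.6]), 69.7) 1191 0.022883159431319244
ring (array([ 554.7, -182.6]), array([71.3, 71.1]), 15.0) 2820 0.011204411737351316
```

View pics/w2.png

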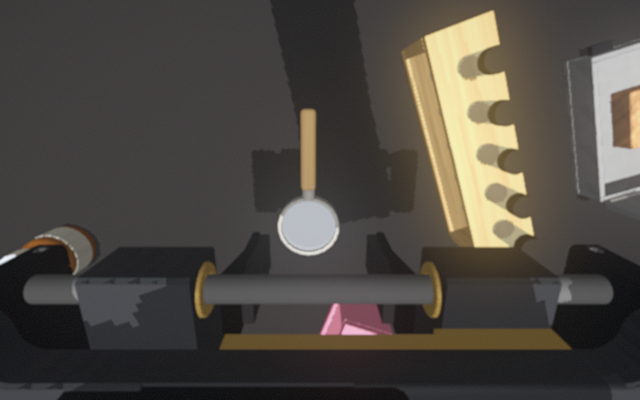

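The wrist view shows the lens with its handle at px (308,150) and its ring at (308,224), in line with the gripper. The ring centre is (0.5547, -0.1826), so the grip point is (0.4966, -0.161). Descending.

>>> servo_tool:
  series:
    - [[0.004,-0.034,0.12,0,0,0,0.6],[0.004,-0.034,0.25,0,0,0,0.6],[0.004,-0.034,0.38,0,0,0,0.6],[0.004,-0.034,0.46,0,0,0,0.6],[0.004,-0.034,0.5,0,0,0,0.6],[0.004,-0.034,0.5,0,0,0,0.6],[0.004,-0.034,0.5,0,0,0,0.6]]

```text
time_s: 8.73
tool_pos: [0.4978, -0.1611, 0.0531]
tool_rot: [180.0, 0.1, 160.2]
force: [1.0, -0.7, 0.4]
grip_width: 0.0523
grasp_force: 0.0
```

```bash
python3 - <<'E'
from h import *
from cell import get_obs
s=get_obs();print(s["tool_pos"],s["tool_rot"],s["qpos"],s["force"])
print(rel(s,[.4966,-.1611,.003],159.7))
E
```

```text
[ 0.49784068 -0.16108053  0.05305368] [1.79990335e+02 8.86323523e-02 1.60245017e+02] [ 64.08242589  20.66013762 -55.98793714 110.41553186  19.92187565
  59.15943885  69.6281836 ] [ 0.98319113 -0.74265776  0.4245076 ]
[0.004, -0.001, 0.167, 0.0, 0.0, 0.003]
```

>>> servo_tool:
  series:
    - [[0.004,0,0.07,0,0,0.003,0.6],[0.004,0,0.13,0,0,0.003,0.6],[0.004,0,0.163,0,0,0.003,0.6],[0.004,0,0.163,0,0,0.003,0.6],[0.004,0,0.163,0,0,0.003,0],[0.004,0,0.163,0,0,0.003,0],[0.004,0,0.163,0,0,0.003,0],[0.004,0,0.163,0,0,0.003,0],[0.004,0,0.163,0,0,0.003,0],[0.004,0,0.163,0,0,0.003,0],[0.004,0,0.163,0,0,0.003,0],[0.004,0,0.163,0,0,0.003,0]]
  grip_force: 35

```text
time_s: 9.73
tool_pos: [0.4957, -0.1616, 0.0032]
tool_rot: [-180.0, 0.0, 159.7]
force: [-0.8, 0.6, 2.9]
grip_width: 0.0157
grasp_force: 35.0
```

>>> servo_tool:
  series:
    - [[0,0,-0.04,0,0,0,0],[0,0,-0.12,0,0,0,0],[0,0,-0.22,0,0,0,0],[0,0,-0.34,0,0,0,0],[0,0,-0.46,0,0,0,0],[0,0,-0.58,0,0,0,0],[0,0,-0.68,0,0,0,0],[0,0,-0.72,0,0,0,0],[0,0,-0.72,0,0,0,0],[0,0,-0.72,0,0,0,0]]

```text
time_s: 10.57
tool_pos: [0.4951, -0.1616, 0.2185]
tool_rot: [-180.0, -0.0, 159.6]
force: [-0.3, -0.6, -1.4]
grip_width: 0.0156
grasp_force: 35.0
```

```bash
cat > lens.py <<'E'
from h import *
from cell import get_obs,eyes
s=get_obs();print(s["time_s"],s["tool_pos"],s["tool_rot"],np.round(s["qpos"],1),s["force"],s["grip_width"])
Rt=R.from_euler("xyz",s["tool_rot"],degrees=True)
for n in ("wrist","top"):
    c=eyes.read_camera(n); P=cloud(c,s); L=Rt.inv().apply((P-s["tool_pos"]).reshape(-1,3)).reshape(P.shape)  # tool coords; ring at tool x=-62mm
    m=(c["depth"]>0)&(L[...,0]<-.018)&(L[...,0]>-.105)&(abs(L[...,1])<.045)&(abs(L[...,2]+.01)<.025)
    q=L[m]
    if len(q)<30: continue
    A=np.c_[q[:,:2],np.ones(len(q))]; k=np.linalg.lstsq(A,q[:,2],rcond=None)[0]; r=A@k-q[:,2]
    print(n,len(q),"ring tool mm",rect(q),"z med",np.median(q[:,2]),"slopes deg x,y",np.degrees(np.arctan(k[:2])),"sd",r.std())
    np.savez(f"pics/{n}_l.npz",frame=c["frame"])
    cv2.imwrite("pics/l_%s_%d.png"%(n,s["time_s"]*100),c["frame"][:,:,::-1])
E
python3 lens.py
```

```text
10.5667 [ 0.49511568 -0.16156743  0.21846306] [-1.79954034e+02 -1.63874261e-02  1.59647957e+02] [ 72.4   8.5 -61.5 100.    7.7  76.1  78.9] [-0.30665708 -0.61205173 -1.42404753] 0.015583565538617106
wrist 1345 ring tool mm (array([-37.9,   1. ]), array([35.6, 26.3]), 89.6) z med -0.007836089282563645 slopes deg x,y [-14.39784509   0.13340794] sd 0.0013851101727282485
top 91 ring tool mm (array([-71.5,  26.4]), array([18.5, 42.7]), 88.2) z med -0.005475862472582277 slopes deg x,y [  3.57367219 -18.53640797] sd 0.0026828038954990266
```

```bash
cat > lens2.py <<'E'
from h import *
from cell import get_obs,eyes
s=get_obs();print(s["time_s"],s["tool_pos"],s["tool_rot"],np.round(s["qpos"],1),s["force"])
Rt=R.from_euler("xyz",s["tool_rot"],degrees=True); c=eyes.read_camera("side")
P=cloud(c); L=Rt.inv().apply((P-s["tool_pos"]).reshape(-1,3)).reshape(P.shape)
near=(c["depth"]>0)&(abs(L[...,1])<.05)&(abs(L[...,2]+.01)<.04)
for n,a,b in(("ring",-.105,-.022),("handle",.015,.08)):
    q=L[near&(L[...,0]>a)&(L[...,0]<b)]
    if len(q)<12: print(n,len(q));continue
    A=np.c_[q[:,:2],np.ones(len(q))]; k=np.linalg.lstsq(A,q[:,2],rcond=None)[0]
    print(n,len(q),"ext",np.percentile(q,[2,98],axis=0).round(4).tolist(),"med",np.median(q,0).round(4),"slopes",np.degrees(np.arctan(k[:2])),"sd",np.std(A@k-q[:,2]))
u,v=320,230
cc=c["frame"]; w=np.argwhere(near&(abs(L[...,0])<.12)); a,b=w.min(0),w.max(0); print(a,b)
cr=cc[max(a[0]-25,0):b[0]+25,max(a[1]-25,0):b[1]+25]; cv2.imwrite("pics/s_%d.png"%(s["time_s"]*100),cv2.resize(cr,None,fx=4,fy=4)[:600,:800,::-1])
E
python3 lens2.py; ls pics
```

```text
10.6667 [ 0.4941247  -0.16122417  0.21685507] [179.98577291  -0.20260904 159.66412041] [ 72.3   8.6 -61.4 100.1   7.7  76.1  78.9] [-0.58939606  0.39640029 -1.95014075]
ring 587 ext [[-0.0976, -0.0373, -0.0097], [-0.0281, 0.0313, 0.0042]] med [-0.0641 -0.0066 -0.0041] slopes [-0.72731434 -2.47353347] sd 0.002961837430159098
handle 170 ext [[0.0155, -0.0111, -0.0168], [0.0673, 0.0006, 0.0032]] med [ 0.0435 -0.0088 -0.0073] slopes [ -2.14243328 -34.67881772] sd 0.00555786540597552
[170 272] [191 344]
crop.png
l_top_1056.png
l_wrist_1056.png
s_1066.png
side.npz
side0.png
side1.npz
side1.png
top.npz
top0.png
top1.npz
top1.png
top_l.npz
w1.npz
w1.png
w2.png
wrist_l.npz
```

View pics/l_wrist_1056.png

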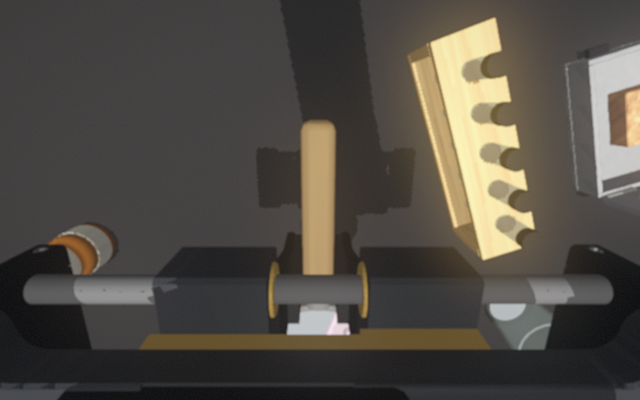

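The wrist view shows the handle held squarely at px (318,200). The side depth finds the ring level to within about 1°, centred 63 mm ahead of the grip. With the lid open, I'll now measure the fossil and cork from the top camera.

```bash
python3 - <<'E'
from h import *
from cell import get_obs,eyes
s=get_obs(); c=eyes.read_camera("top"); P=cloud(c); hsv=cv2.cvtColor(c["frame"],cv2.COLOR_RGB2HSV)
near=(c["depth"]>0)&(abs(P[...,0]-.556)<.06)&(abs(P[...,1]-.2)<.06)
m=near&(P[...,2]>.022)&(P[...,2]<.05)&(abs(P[...,0]-.556)<.05)&(abs(P[...,1]-.2)<.05)
print("cork+fossil",rect(P[m]),m.sum(),np.percentile(P[m][:,2],[5,50,95]))
f=m&(P[...,2]>.033); print("fossil",rect(P[f]),f.sum())
a=np.argwhere(m); print(a.min(0),a.max(0))
print([np.median(hsv[m],0),np.median(hsv[f],0)])
w=(c["depth"]>0)&(abs(P[...,0]-.556)<.1)&(abs(P[...,1]-.2)<.09)&(P[...,2]>.028)&(P[...,2]<.045); print("case",rect(P[w]))
cv2.imwrite("pics/case.png",cv2.resize(c["frame"][165:275,215:345],None,fx=5,fy=5,interpolation=cv2.INTER_CUBIC)[:,:,::-1])
for p,y in (([.44,.02,.22],170),([.494,.2028,.16],177.5)): print(rel(s,p,y))
E
```

```text
cork+fossil (array([555. , 198.9]), array([59.8, 59.6]), 86.1) 414 [0.02498902 0.02983084 0.03704719]
fossil (array([554.7, 199.4]), array([55.1, 57.8]), 0.0) 99
[199 250] [220 271]
[array([ 17., 125., 239.]), array([ 16.,  96., 235.])]
case (array([555.2, 199.2]), array([141.1, 149.7]), 87.3)
[0.379, 0.504, -0.009, 0.0, -0.001, -0.057]
[0.421, 1.137, 0.191, 0.0, -0.001, -0.099]
```

View pics/case.png

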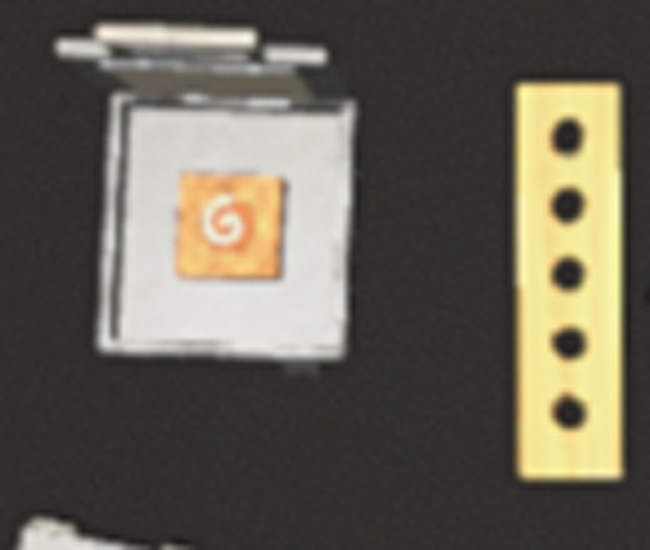

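The view shows the lid upright along the top edge and the cork with its spiral fossil at crop px (229,225), sitting in the box. The case measures 150 x 141 mm at (0.5552, 0.1992). That puts the TCP target at (0.4926, 0.2022), yaw 177.3°. Carrying high over the rack.

>>> servo_tool:
  series:
    - [[0.1,0.1,0,0,0,-0.01,0],[0.18,0.2,0,0,0,-0.02,0],[0.25,0.3,0,0,0,-0.03,0],[0.32,0.4,0,0,0,-0.045,0],[0.38,0.5,0,0,0,-0.057,0],[0.38,0.5,0,0,0,-0.057,0],[0.38,0.5,0,0,0,-0.057,0]]

```text
time_s: 11.35
tool_pos: [0.44, 0.0207, 0.2181]
tool_rot: [-179.9, -0.0, 170.2]
force: [0.1, -1.3, -1.4]
grip_width: 0.0155
grasp_force: 35.0
```

```bash
python3 - <<'E'
from h import *
from cell import get_obs
s=get_obs();print(s["tool_pos"],s["tool_rot"],np.round(s["qpos"],1),s["force"])
print(rel(s,[.46,.2022,.2],177.3))
E
```

```text
[0.43996886 0.02070053 0.21813386] [-1.79877540e+02 -4.78956519e-02  1.70170296e+02] [ 68.8 -13.4 -65.1 109.6 -12.3  76.5  87.4] [ 0.0988858  -1.28624031 -1.3930586 ]
[0.037, 0.608, 0.059, -0.001, -0.0, -0.04]
```

>>> servo_tool:
  series:
    - [[0,0.1,0.01,0,0,-0.01,0],[0,0.2,0.02,0,0,-0.02,0],[0,0.3,0.03,0,0,-0.03,0],[0.01,0.4,0.04,0,0,-0.04,0],[0.03,0.5,0.06,0,0,-0.04,0],[0.04,0.58,0.06,0,0,-0.04,0],[0.04,0.608,0.06,0,0,-0.04,0],[0.04,0.608,0.06,0,0,-0.04,0],[0.04,0.608,0.06,0,0,-0.04,0]]

```text
time_s: 12.1
tool_pos: [0.4608, 0.1999, 0.1999]
tool_rot: [179.9, -0.2, 177.1]
force: [-0.1, -0.8, -1.4]
grip_width: 0.0156
grasp_force: 35.0
```

```bash
python3 - <<'E'
from h import *
from cell import get_obs
s=get_obs();print(s["tool_pos"],s["tool_rot"],np.round(s["qpos"],1),s["force"])
print(rel(s,[.4926,.2022,.1],177.3))
E
```

```text
[0.46075522 0.19987415 0.19989031] [ 1.79940124e+02 -1.53120293e-01  1.77144157e+02] [ 45.3  10.7 -77.2 103.6  10.7  74.4  52.5] [-0.14033705 -0.8214242  -1.39266061]
[-0.107, 0.013, 0.333, 0.0, -0.001, -0.001]
```

Joint 3 is near its limit (-77 against -79.2). Descending eased it earlier, so I'll go down in small steps and watch it.

>>> servo_tool:
  series:
    - [[0,0,0.05,0,0,0,0],[0,0.005,0.1,0,0,0,0],[-0.01,0.005,0.13,0,0,0,0],[-0.02,0.005,0.16,0,0,0,0],[-0.02,0.005,0.16,0,0,0,0]]

```text
time_s: 12.52
tool_pos: [0.4671, 0.1995, 0.1512]
tool_rot: [-179.9, -0.1, 177.0]
force: [-0.4, -0.1, -1.8]
grip_width: 0.0156
grasp_force: 35.0
```

```bash
python3 - <<'E'
from h import *
from cell import get_obs
s=get_obs();print(s["tool_pos"],s["tool_rot"],np.round(s["qpos"],1),s["force"])
print(rel(s,[.4926,.2022,.1],177.3))
E
```

```text
[0.46711521 0.19945886 0.15121293] [-1.79936703e+02 -1.29858380e-01  1.76970680e+02] [ 39.8  15.6 -73.5 106.4  15.9  69.9  48.3] [-0.40643566 -0.09049737 -1.8070441 ]
[-0.085, 0.014, 0.171, -0.0, -0.001, -0.002]
```

q3 eased to -73.5. Continuing.

>>> servo_tool:
  series:
    - [[-0.02,0.01,0.05,0,0,-0.002,0],[-0.04,0.012,0.09,0,0,-0.002,0],[-0.06,0.012,0.13,0,0,-0.002,0],[-0.08,0.012,0.16,0,0,-0.002,0],[-0.085,0.012,0.17,0,0,-0.002,0],[-0.085,0.012,0.17,0,0,-0.002,0],[-0.085,0.012,0.17,0,0,-0.002,0]]

```text
time_s: 13.1
tool_pos: [0.4927, 0.2041, 0.1024]
tool_rot: [180.0, 0.0, 177.5]
force: [-0.8, 0.7, -1.4]
grip_width: 0.0157
grasp_force: 35.0
```

```bash
sed -i 's/for n,a,b in/print(rel(s,[.4926,.2022,.0585],177.3))\nfor n,a,b in/' lens2.py; python3 lens2.py; python3 lid.py
```

```text
13.1 [0.49270632 0.20413488 0.10239162] [1.79980990e+02 4.92131099e-03 1.77475152e+02] [ 32.3  22.9 -67.7 106.3  23.1  66.4  44.1] [-0.83740076  0.67850365 -1.40041307]
[0.0, -0.007, 0.146, 0.0, 0.0, 0.001]
ring 249 ext [[-0.0955, -0.0387, -0.009], [-0.0271, 0.0312, 0.0053]] med [-0.0631 -0.0087 -0.0037] slopes [-0.32660761 -2.42031012] sd 0.0031573640606461055
handle 122 ext [[0.016, -0.0126, -0.0173], [0.0674, 0.0029, 0.0047]] med [ 0.0419 -0.0088 -0.0088] slopes [  2.66497044 -36.94188011] sd 0.005979411817324564
[140 259] [153 309]
13.15 [0.49277853 0.20424742 0.10262483] [1.79984165e+02 4.08800953e-02 1.77485651e+02] 0.01556737733746848 [-0.38969264 -0.28941645 -1.46967864]
231 [ 0.04384327 -0.01246375  0.62089797] 0.0007754835080766213 lid deg 89.28591646018837
```

>>> servo_tool:
  series:
    - [[0,-0.002,0.03,0,0,0,0],[0,-0.004,0.07,0,0,0,0],[0,-0.004,0.11,0,0,0,0],[0,-0.004,0.135,0,0,0,0],[0,-0.004,0.146,0,0,0,0],[0,-0.004,0.146,0,0,0,0],[0,-0.004,0.146,0,0,0,0],[0,-0.004,0.146,0,0,0,0]]

```text
time_s: 13.87
tool_pos: [0.4928, 0.2032, 0.0584]
tool_rot: [180.0, 0.0, 177.5]
force: [1.1, 0.1, -1.4]
grip_width: 0.0159
grasp_force: 35.0
```

```bash
python3 lens2.py; python3 lid.py; python3 - <<'E'
from h import *
from cell import eyes
c=eyes.read_camera("top"); P=cloud(c)
# visible part of ring at z ~0.07 seen from above; circle fit on height band
m=(c["depth"]>0)&(P[...,2]>.05)&(P[...,2]<.085)&(P[...,0]>.51)&(P[...,0]<.61)&(abs(P[...,1]-.2)<.06)
q=P[m]; print("top ring",rect(q),len(q),np.median(q[:,2]))
cv2.imwrite("pics/endtop.png",cv2.resize(c["frame"][150:290,200:360],None,fx=4,fy=4,interpolation=cv2.INTER_CUBIC)[:,:,::-1])
d=eyes.read_camera("side")["frame"]; cv2.imwrite("pics/endside.png",cv2.resize(d[80:220,220:380],None,fx=4,fy=4,interpolation=cv2.INTER_CUBIC)[:,:,::-1])
a=cv2.imread("pics/endtop.png");b=cv2.imread("pics/endside.png");cv2.imwrite("pics/end.png",cv2.resize(np.hstack([a[:, 60:560],b]),(800,390)))
E
```

```text
13.8667 [0.49279138 0.20315369 0.05844449] [1.79978380e+02 2.92755625e-02 1.77499709e+02] [ 29.5  26.  -64.7 108.7  26.6  62.3  41.6] [ 1.05126498  0.12189253 -1.38898864]
[0.0, -0.003, -0.0, 0.0, 0.0, 0.001]
ring 280 ext [[-0.0977, -0.0384, -0.0098], [-0.0269, 0.0299, 0.0282]] med [-0.0638 -0.0095 -0.0034] slopes [ 0.51599854 -4.1594205 ] sd 0.009367760519545151
handle 115 ext [[0.0157, -0.0124, -0.0172], [0.0683, 0.0031, 0.0043]] med [ 0.0426 -0.0088 -0.0093] slopes [  0.30063906 -34.38964397] sd 0.006014740613355673
[151 260] [174 310]
13.9167 [0.49290024 0.20310868 0.05857478] [1.79980780e+02 4.48905666e-02 1.77491197e+02] 0.015930297255953234 [-0.74527035  0.62691187 -2.75876859]
233 [ 0.0445991  -0.01260697  0.62071102] 0.0007369752751785224 lid deg 89.27771229437239
top ring (array([563. , 192.4]), array([69.5, 50.2]), 44.6) 334 0.06574268218198065
```

View pics/end.png

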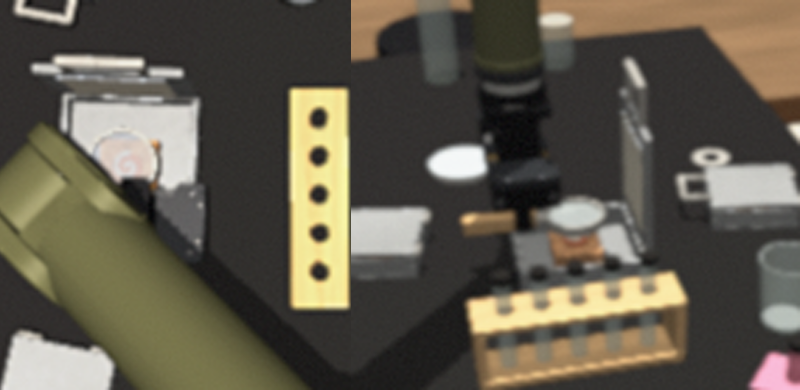

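The top crop shows the spiral at (127,155), inside the glass and central. The side crop shows the lens level above the fossil, the lid upright and the rack undisturbed. Handing in.

```bash
python3 -c "
from cell import env
print(env.sign_off())"
```

```text
the job is handed in; nothing more can be done
None
```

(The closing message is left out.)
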